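# Make up an order: count the latch blocks, stack the cartons, report it

## Robot

A 6-joint arm with a two-finger parallel gripper is mounted at the origin on the work surface. World frame = base frame: x ahead of the robot, y to its left, z up, the work surface at z = 0. Lengths are in m, angles in rad, forces in N, time in s.
With the tool pointing down it reaches from about 0.375 to 0.975 m from the base axis. Payload 3.8 kg.
Tool frame: the origin (TCP) lies at the very end of the fingers, on their centre line; the grasp point (between the pads) lies bot.hold_point_z behind it (bot.hold_point_z is the distance from the TCP to the grasp point, in m); z points along the fingers, y is the line along which they close (so a half turn about z gives the same grasp; the last joint's range is limited). The gripper opens to 85 mm and grips with 20 to 120 N. Pads are 22 mm wide; open, the fingers measure 114 mm over their backs; the gripper's body (76 mm by 85 mm) begins 54 mm behind the grasp point. The pads swing forward as they close: fully open they stand 13 mm farther back than shut.
Start: joints at [1.221, 0.264, 1.604, -0, 1.274, -0.037], TCP at [0.208, 0.642, 0.231] pointing down, gripper open.
Joint ranges: [-2.63, 2.63], [-0.94, 2.18], [0.31, 2.57], [-1.31, 4.45], [0, 2.66], [-2.55, 2.55]. Speed limits (rad/s): [2.57, 2.57, 3.14, 3.14, 3.14, 3.14].

## Interface

Orientations are given as a rotation vector (axis times angle).
In Python, from workcell import bot, camrig, sensors, workorder gives the robot as it stands (bot), with the cameras (camrig), the readings (sensors) and the job (workorder).
- The arm moves only by the shell command python3 jog.py 'ROWS' [OPENING] [FORCE]. ROWS is a JSON list that holds a single list of rows (three levels of brackets), with 1 to 5 rows, each of 4 numbers: dx, dy, dz in m, then a turn about the tool's z in rad; each row shifts and turns the commanded pose from where the row before left it, along the tool's axes as they then stand; what a row does not reach is not made up. A row lasts 1/8 s, in which the tool goes at most 0.0625 m and 0.188 rad, less where a joint would pass 70% of its speed; a pose out of reach is approached as far as the arm can. OPENING is the opening from 0.0 (shut) to 1.0 (fully open), set as the command begins (- or left out keeps the last). The fingers move at their own pace and stop on an object; FORCE is the grip in N (left out, the last holds). Time passes only in rows, so rows that do not move let the fingers close. It prints the time, the measured TCP pose, the force, the opening and the grip force at its end. Input that does not fit is refused with a message, and nothing moves.
- sensors.read_state(): the state, without advancing time (a new reading comes with each control period).
- camrig.read_camera(name): name is "scene" or "top"; returns the picture (400x640x3 uint8, red, green, blue); there is no depth.
- camrig.camera_info(name): a dict with "intrinsics" (3x3 intrinsics, pixels), "k1" (the pictures are not rectified: a ray, as slopes to the right and down, at radius r is drawn at 1 + k1 r^2 times it, then the intrinsics apply), "extrinsics" (4x4, takes a point from camera to world coordinates). Camera axes: x right, y down, z forward; pixel columns grow to the right and rows downward; lengths in m; the calibration is good to about 2 mm. A picture is of the moment at which its call begins. camera_info takes no time and is no camera call.
- workorder.finish_job(): hands the job in; it is judged then, once.
The state is a dict: "time": time; "q": joint angles; "joint_vel": joint speeds; "joint_torque": joint torques, N m; "tool_pos": TCP position; "tcp_rot": TCP orientation; "wrist_force": force on the tool from outside, world axes, zero at the start; "torque": the same for the moment, N m; "width": opening from 0.0 (shut) to 1.0 (fully open); "grip_force": force on a finger pad.
Only numpy, scipy, OpenCV 4.12 (cv2) and the standard library are available. Lean on these libraries where they do the work, as an engineer would, in place of code of your own. Each camera call takes 0.05 s, during which the arm holds its last target. There are 200 camera calls.

## Task

Make up the order: the blue tray must hold exactly four black latch blocks and nothing else, with every other block, black or orange, lying in the grey stock tray. Stack all the closed cartons from the green mat squarely on the carton lying on the wooden pallet, one on another in a single column with their sides flush and long sides the same way. When both are done and you have let go of everything, press the green button fully down and release it; leave the tools and other things on the table where they are.

Things in the scene. Friction and masses are not known exactly. Their poses are not given: they have to be found in the camera images.
- stock_tray: Fixed light-grey open tray of mixed stock, 198 (its x) by 214 (its y) mm outside, 22 mm high, walls and floor 4 mm thick, so the inside is 190 by 206 mm and the inner floor is 4 mm above the table. Origin: centre of the underside, z up. It and the blue tray may change places from start to start.
- order_tray: Fixed blue open tray of the order, same size and make as the stock tray (198 by 214 by 22 mm outside, walls and floor 4 mm). Origin: centre of the underside, z up.
- black1: Loose black latch block, 60 (its x) by 30 by 30 mm, 70 g, rigid plastic, square in section so any long side may be down. Origin: its centre. All six black blocks are alike.
- black2: Loose black latch block, 60 (its x) by 30 by 30 mm, 70 g, rigid plastic, square in section so any long side may be down. Origin: its centre. All six black blocks are alike.
- black3: Loose black latch block, 60 (its x) by 30 by 30 mm, 70 g, rigid plastic, square in section so any long side may be down. Origin: its centre. All six black blocks are alike.
- black4: Loose black latch block, 60 (its x) by 30 by 30 mm, 70 g, rigid plastic, square in section so any long side may be down. Origin: its centre. All six black blocks are alike.
- black5: Loose black latch block, 60 (its x) by 30 by 30 mm, 70 g, rigid plastic, square in section so any long side may be down. Origin: its centre. All six black blocks are alike.
- black6: Loose black latch block, 60 (its x) by 30 by 30 mm, 70 g, rigid plastic, square in section so any long side may be down. Origin: its centre. All six black blocks are alike.
- orange1: Loose orange latch block of another product, same size as the black ones: 60 (its x) by 30 by 30 mm, 70 g. Origin: its centre.
- orange2: Loose orange latch block of another product, same size as the black ones: 60 (its x) by 30 by 30 mm, 70 g. Origin: its centre.
- pallet: Fixed small slatted wooden pallet, 104 (its x) by 124 (its y) mm, flat top 12 mm above the table. Origin: centre of the underside.
- base_carton: Loose closed cardboard carton, 90 (its x) by 52 by 52 mm, about 160 g, already lying on the pallet: the foot of the column. Origin: its centre; its long side is its x axis.
- carton1: Loose closed cardboard carton, rigid, 90 (its x) by 52 by 52 mm, 110 to 230 g, lying at the start on the green mat; square in section, so any long side may be down. Origin: its centre. It may be absent: two or three of the three are there.
- carton2: Loose closed cardboard carton, rigid, 90 (its x) by 52 by 52 mm, 110 to 230 g, lying at the start on the green mat; square in section, so any long side may be down. Origin: its centre. It may be absent: two or three of the three are there.
- carton3: Loose closed cardboard carton, rigid, 90 (its x) by 52 by 52 mm, 110 to 230 g, lying at the start on the green mat; square in section, so any long side may be down. Origin: its centre. It may be absent: two or three of the three are there.
- green_mat: Fixed thin green mat under the waiting cartons, 280 (its x) by 200 (its y) by 3 mm. Origin: centre of the underside.
- done_button_top (a point): Centre of the top face of the green round push button, 32 mm across, on a fixed grey console (60 by 85 mm, 22 mm high); it is pressed straight down.
- done_button (a joint): Travel of the green button in m: 0 is up, 0.006 is fully down, which takes about 5 N; it springs back. It counts as pressed beyond 0.004.
- hammer: Bystander, to be left alone: loose hammer, 220 mm long, on the table. Origin: on its underside, near the middle of its length.
- screwdriver: Bystander, to be left alone: loose screwdriver, 150 mm long, between the robot and the pallet, on the table. Origin: on its underside, near the middle of its length.
- wrench: Bystander, to be left alone: loose wrench, 190 mm long, between the robot and the trays, on the table. Origin: on its underside, near the middle of its length.
- pin_jar: Bystander, to be left alone: loose closed jar of pins, 56 mm across, 75 mm high, on the table. Origin: on its underside, at the centre.
- mug: Bystander, to be left alone: loose blue mug, 80 mm across, 90 mm high, on the table. Origin: on its underside, at the centre.
- tape_dispenser: Bystander, to be left alone: loose red desk tape dispenser with a roll, 170 by 50 mm, 94 mm high, on the table. Origin: on its underside, at the centre.

How it is judged:
By the outcome, as a careful person would: the job done as asked, in the order asked, and still so for the second after the job is handed in, with the robot touching nothing.
Of carton1, carton2, carton3 only 2 to 3 are there at a start; the rules pass over those that are not, and their reading is None.
At some moment in a run one of black1, black2, black3, black4, black5, black6, orange1, orange2 may be knocked a few centimetres aside while the robot is not near it.
Once in a run the grip may slacken for a moment while it holds something.
It also fails if it takes over 210 s, if anything falls off the work surface, if the arm or the gripper's body presses on something with over 40 N, if the wrist force passes 120 N, or if a joint passes its speed limit or range.

## Working session

There is one attempt and no reset: what is moved stays moved. The work goes in short steps, Python scripts to look and compute and a shell command to move; the robot and the scene stay as the last step left them, time stands still between calls to the robot, and variables do not carry over. Pictures are saved under pics/ and viewed, at most 14 in all, crops included, and the job is handed in when it is done.

```bash
ls; mkdir -p pics
python3 - <<'E'
from workcell import bot, camrig, sensors, workorder
import cv2
for n in("top","scene"):
    cv2.imwrite(f"pics/{n}0.png",camrig.read_camera(n)[:,:,::-1])
    i=camrig.camera_info(n);print(i)
s=sensors.read_state();print({k:s[k] for k in("time","tool_pos","tcp_rot","width")},bot.hold_point_z)
E
```

```text
jog.py
pics
workcell.py
{'intrinsics': array([[399.19466863,   0.        , 319.42658262],
       [  0.        , 399.19466863, 196.85310013],
       [  0.        ,   0.        ,   1.        ]]), 'k1': -0.08587580407241799, 'extrinsics': array([[ 2.75750215e-02, -9.97101866e-01,  7.09047709e-02,
         4.80749954e-01],
       [-9.99619733e-01, -2.75113982e-02,  1.87390916e-03,
        -3.58701463e-02],
       [ 8.22110649e-05, -7.09294813e-02, -9.97481329e-01,
         1.00024989e+00],
       [ 0.00000000e+00,  0.00000000e+00,  0.00000000e+00,
         1.00000000e+00]])}
{'intrinsics': array([[520.13067381,   0.        , 322.96556117],
       [  0.        , 520.13067381, 202.0046709 ],
       [  0.        ,   0.        ,   1.        ]]), 'k1': -0.16071891565910473, 'extrinsics': array([[ 0.11931554,  0.70429841, -0.69980536,  1.4842625 ],
       [ 0.99278251, -0.07603416,  0.09274528, -0.15708163],
       [ 0.01211124, -0.70582048, -0.70828721,  1.00313744],
       [ 0.        ,  0.        ,  0.        ,  1.        ]])}
{'time': 0.1, 'tool_pos': array([0.20750883, 0.64160553, 0.23004385]), 'tcp_rot': array([-0.48931629, -3.10286533,  0.00323108]), 'width': 0.9993619207082057} 0.0187
```

View pics/top0.png

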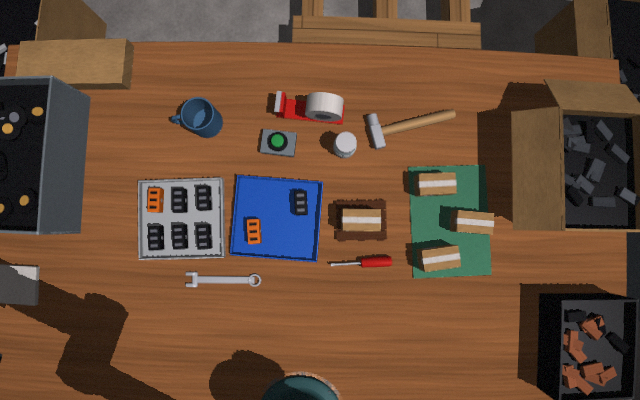

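View pics/scene0.png

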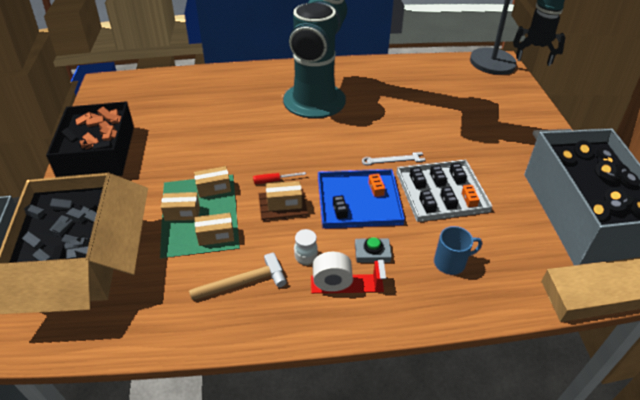

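```bash
cat > h.py <<'E'
import numpy as np,cv2
from workcell import bot, camrig, sensors, workorder
def cam(n):
    i=camrig.camera_info(n);E=i["extrinsics"];R=E[:3,:3].T
    return i["intrinsics"],np.array([i["k1"],0,0,0.]),R,-R@E[:3,3],E
def proj(P,n="top"):
    K,d,R,t,_=cam(n)
    return cv2.projectPoints(np.asarray(P,float).reshape(-1,1,3),cv2.Rodrigues(R)[0],t,K,d)[0][:,0]
def unproj(uv,z,n="top"):
    K,d,R,t,E=cam(n)
    p=cv2.undistortPoints(np.asarray(uv,float).reshape(-1,1,2),K,d)[:,0]
    r=np.c_[p,np.ones(len(p))]@R; o=E[:3,3]
    return o+r*((z-o[2])/r[:,2])[:,None]
def ortho(img,x0,x1,y0,y1,z,s=0.001,n="top"):
    # up = +x, left = +y
    X,Y=np.meshgrid(np.arange(x1,x0,-s),np.arange(y1,y0,-s),indexing="ij")
    m=proj(np.c_[X.ravel(),Y.ravel(),np.full(X.size,z)],n).reshape(*X.shape,2).astype(np.float32)
    return cv2.remap(img,m[...,0],m[...,1],cv2.INTER_CUBIC)
def shot(n):return camrig.read_camera(n)[:,:,::-1].copy()
def st():
    s=sensors.read_state();v=cv2.Rodrigues(np.array(s["tcp_rot"]))[0]
    return s,v
E
python3 - <<'E'
from h import *
im=cv2.imread("pics/top0.png")
a=ortho(im,0.32,0.60,-0.05,0.46,0.034,0.00075)
b=ortho(im,0.27,0.62,-0.50,-0.02,0.055,0.00075)
cv2.imwrite("pics/ta.png",a);cv2.imwrite("pics/tb.png",b);print(a.shape,b.shape)
for n,p,z in[("button",(278,142),.028),("stockc",(181,218),.02),("bluec",(276,218),.02),("jar",(345,143),.07),("mug",(200,118),.09),("screw",(360,262),.02),("base",(361,219),.064)]:print(n,unproj([p],z).round(3))
E
```

```text
(374, 680, 3) (467, 640, 3)
button [[0.683 0.072 0.028]]
stockc [[0.488 0.308 0.02 ]]
bluec [[0.495 0.071 0.02 ]]
jar [[ 0.676 -0.091  0.07 ]]
mug [[0.723 0.251 0.09 ]]
screw [[ 0.394 -0.137  0.02 ]]
base [[ 0.498 -0.133  0.064]]
```

View pics/ta.png

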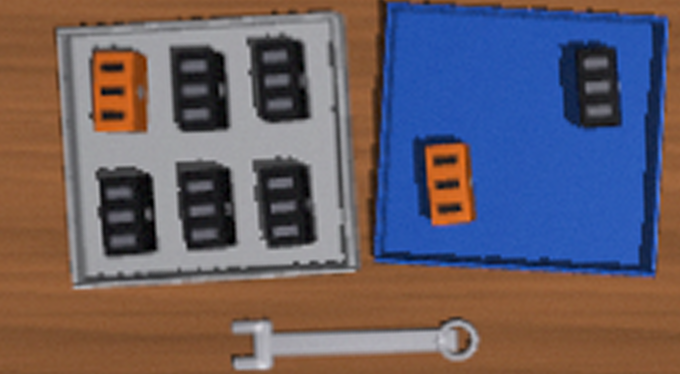

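View pics/tb.png

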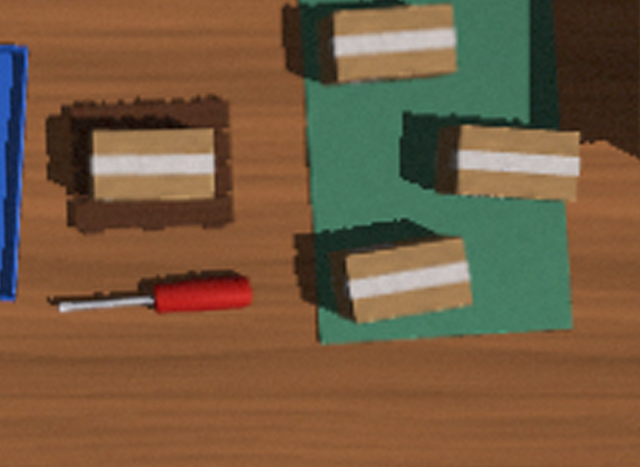

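```bash
cat > fit.py <<'E'
from h import *
from scipy.optimize import minimize
U=4
def box(x,y,a,L,W,H,zc):
    c,s=np.cos(a),np.sin(a)
    return [[x+i*L/2*c-j*W/2*s,y+i*L/2*s+j*W/2*c,zc+k*H/2] for i in(-1,1) for j in(-1,1) for k in(-1,1)]
def fitsil(mask,x,y,a,L,W,H,zc):
    u,v=proj([[x,y,zc]])[0];r=45;ox,oy=int(u)-r,int(v)-r
    m=mask[oy*U:(oy+2*r)*U,ox*U:(ox+2*r)*U]>0
    def cost(p):
        q=((proj(box(p[0],p[1],p[2],L,W,H,zc))-[ox,oy]+.5)*U-.5)
        h=cv2.convexHull((q*16).round().astype(np.int32))
        g=np.zeros(m.shape,np.uint8);cv2.fillConvexPoly(g,h,1,shift=4);g=g>0
        return 1-(g&m).sum()/(g|m).sum()
    best=None
    for s in(1,.6):
        x0=[x,y,a] if best is None else best.x
        sx=np.array([x0]*4)+s*np.array([[0,0,0],[.008,0,0],[0,.008,0],[0,0,.15]])
        best=minimize(cost,x0,method="Nelder-Mead",options=dict(initial_simplex=sx,xatol=1e-4,fatol=1e-4))
    return best.x,1-best.fun
def blocks(im,z0=0.019):
    big=cv2.resize(im,None,fx=U,fy=U,interpolation=cv2.INTER_CUBIC)
    hsv=cv2.cvtColor(big,cv2.COLOR_BGR2HSV);h,s,v=cv2.split(hsv)
    K=np.ones((9,9),np.uint8)
    om=((h<14)&(s>190)&(v>110)).astype(np.uint8)
    bm=(((v<70)&(s<130))).astype(np.uint8)
    out=[]
    for nm,m in(("orange",om),("black",bm)):
        m=cv2.morphologyEx(m,cv2.MORPH_CLOSE,K);m=cv2.morphologyEx(m,cv2.MORPH_OPEN,K)
        n,l,S,C=cv2.connectedComponentsWithStats(m)
        for i in range(1,n):
            c=(C[i]+.5)/U-.5;w=unproj([c],z0)[0]
            if S[i,4]<1500 or S[i,4]>12000 or not(.37<w[0]<.62 and -.06<w[1]<.44):continue
            mi=(l==i).astype(np.uint8);f,q=fitsil(mi,w[0],w[1],0.,.06,.03,.03,z0)
            out.append((nm,f,q))
    return out
def tapes(im,z,x0,x1,y0,y1):
    o=ortho(im,x0,x1,y0,y1,z,.0005)
    h,s,v=cv2.split(cv2.cvtColor(o,cv2.COLOR_BGR2HSV))
    m=((s<50)&(v>140)).astype(np.uint8);m=cv2.morphologyEx(m,cv2.MORPH_OPEN,np.ones((5,5),np.uint8))
    n,l,S,C=cv2.connectedComponentsWithStats(m);out=[]
    for i in range(1,n):
        if S[i,4]<2000:continue
        pts=np.argwhere(l==i)[:,::-1].astype(np.float32)
        (cx,cy),(w,hh),a=cv2.minAreaRect(pts);B=cv2.boxPoints(((cx,cy),(w,hh),a))
        P=np.c_[x1-B[:,1]*.0005,y1-B[:,0]*.0005]
        e=[P[1]-P[0],P[2]-P[1]];L=max(e,key=np.linalg.norm)
        ang=np.arctan2(L[1],L[0]);ang=(ang)%np.pi
        out.append((x1-cy*.0005,y1-cx*.0005,ang,max(w,hh)*.0005,min(w,hh)*.0005))
    return out
E
python3 - <<'E'
from fit import *
im=cv2.imread("pics/top0.png")
for n,f,q in blocks(im):print(n,f.round(4),round(q,3))
print("mat");[print(np.round(t,4)) for t in tapes(im,.055,.27,.62,-.5,-.2)]
print("base");[print(np.round(t,4)) for t in tapes(im,.064,.42,.58,-.22,-.05)]
E
```

```text
orange [ 0.5309  0.3761 -0.0426] 0.708
orange [0.4632 0.1243 0.138 ] 0.646
black [0.541  0.2547 0.0838] 0.792
black [0.5339 0.3157 0.0546] 0.795
black [0.5352 0.0122 0.0963] 0.644
black [0.4446 0.3101 0.0636] 0.775
black [0.4467 0.2501 0.0959] 0.779
black [0.4403 0.3708 0.0295] 0.741
mat
[ 0.5889 -0.3163  1.6483  0.0916  0.0143]
[ 0.4982 -0.4089  1.5071  0.0906  0.0141]
[ 0.4101 -0.327   1.7278  0.091   0.0144]
base
[ 0.497  -0.1337  1.5708  0.0905  0.014 ]
```

```bash
python3 - <<'E'
s=open("fit.py").read()
s=s.replace("mi=(l==i).astype(np.uint8);","mi=np.zeros_like(m);cv2.fillConvexPoly(mi,cv2.convexHull(np.argwhere(l==i)[:,::-1].astype(np.int32)),1);")
s=s.replace("(s>190)&(v>110)","(s>170)&(v>90)").replace("(v<70)&(s<130)","(v<80)&(s<110)")
open("fit.py","w").write(s)
E
python3 - <<'E'
from fit import *
im=cv2.imread("pics/top0.png")
a=ortho(im,0.32,0.60,-0.05,0.46,0.034,0.00075)
for n,f,q in blocks(im):
    print(n,f.round(4),round(q,3))
    B=np.array(box(*f,.06,.03,.03,.019))[[1,3,7,5]]
    q=np.c_[(.46-B[:,1])/.00075,(.60-B[:,0])/.00075].round().astype(np.int32)
    cv2.polylines(a,[q],True,(0,255,255),1)
cv2.imwrite("pics/fit1.png",a)
for p in[(70,70),(600,80)]:pass
E
```

```text
orange [ 0.5319  0.3763 -0.0573] 0.905
orange [0.4623 0.1257 0.0352] 0.895
black [0.541  0.2545 0.0911] 0.954
black [0.5337 0.3155 0.0585] 0.974
black [0.5351 0.0125 0.1059] 0.872
black [0.444  0.3103 0.0858] 0.925
black [0.446  0.2503 0.1304] 0.894
black [0.4396 0.3706 0.0501] 0.917
```

View pics/fit1.png

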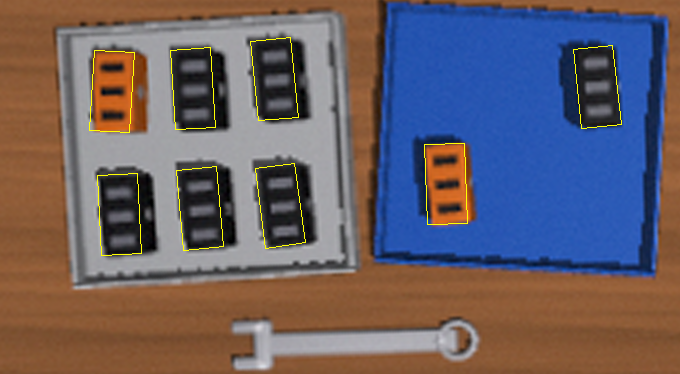

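The pictures show a grey stock tray (px 181,218) with 5 black and 1 orange blocks, a blue tray (px 276,218) with 1 black and 1 orange, 3 cartons on the mat, and a base carton at px 361,219. Fits match the given sizes, and tape lengths come out at 0.0905–0.0916 m. First I go above the black block at (.541,.2545).

```bash
cat > d.py <<'E'
import sys
from h import *
# remaining delta in tool axes to x y z psi
def rem(x,y,z,psi):
    s,R=st();d=R.T@(np.array([x,y,z])-s["tool_pos"]);p=np.arctan2(R[1,1],R[0,1])
    print("rem",d.round(4),"turn",round(-(psi-p),4),"t",round(s["time"],2))
rem(*map(float,sys.argv[1:5]))
E
python3 jog.py '[[[0,0,0,-0.157],[0,0,0,-0.157]]]' 0.52 40
python3 jog.py '[[[-0.033,-0.039,0.011,0],[-0.033,-0.039,0.011,0],[-0.033,-0.039,0.011,0],[-0.033,-0.039,0.011,0],[-0.033,-0.039,0.011,0]]]'
python3 jog.py '[[[-0.033,-0.039,0.011,0],[-0.033,-0.039,0.011,0],[-0.033,-0.039,0.011,0],[-0.033,-0.039,0.011,0],[-0.033,-0.039,0.011,0]]]'
python3 d.py .541 .2545 .01 1.571
```

```text
time: 0.35
tool_pos: [0.2076, 0.6418, 0.2304]
tcp_rot: [0.01, -3.141, 0.002]
wrist_force: [0.8, 0.2, -1.3]
width: 0.604
grip_force: 0.0
time: 0.98
tool_pos: [0.3735, 0.4458, 0.1755]
tcp_rot: [0.002, -3.141, 0.001]
wrist_force: [1.0, 0.9, 0.1]
width: 0.522
grip_force: 0.0
time: 1.6
tool_pos: [0.5388, 0.2511, 0.1205]
tcp_rot: [0.002, -3.141, 0.0]
wrist_force: [-0.1, -0.4, -0.6]
width: 0.52
grip_force: 0.0
rem [-0.0023  0.0034  0.1105] turn 0.001 t 1.6
```

```bash
python3 jog.py '[[[-0.002,0.003,0.05,0],[0,0,0.04,0],[0,0,0.02,0],[0,0,0,0]]]' | grep -E "pos|force"
python3 jog.py '[[[0,0,0,0],[0,0,0,0],[0,0,0,0],[0,0,-0.02,0],[0,0,-0.04,0]]]' 0 50
python3 d.py .535 .075 .07 1.571
```

```text
tool_pos: [0.5386, 0.2551, 0.0095]
wrist_force: [0.1, -0.8, 0.8]
grip_force: 0.0
time: 2.72
tool_pos: [0.5386, 0.255, 0.0712]
tcp_rot: [0.002, -3.138, 0.002]
wrist_force: [0.8, -0.4, -0.4]
width: 0.345
grip_force: 49.2
rem [ 0.0038 -0.18    0.0015] turn 0.001 t 2.73
```

```bash
python3 jog.py '[[[0.001,-0.06,0,0],[0.001,-0.06,0,0],[0.001,-0.06,0,0],[0,0,0.04,0],[0,0,0.02,0]]]' | grep -E "pos|force|width"
python3 jog.py '[[[0,0,0,0],[0,0,0,0],[0,0,0,0],[0,0,-0.03,0],[0,0,-0.05,0]]]' 0.52
python3 d.py .446 .2515 .09 1.571
```

```text
tool_pos: [0.5373, 0.0743, 0.0117]
wrist_force: [-5.7, -2.4, 33.2]
width: 0.343
grip_force: 46.0
time: 3.98
tool_pos: [0.5356, 0.0758, 0.0909]
tcp_rot: [0.003, -3.138, 0.001]
wrist_force: [1.2, 0.2, 0.2]
width: 0.518
grip_force: 0.0
rem [0.0893 0.1759 0.0012] turn 0.0015 t 3.98
```

```bash
python3 jog.py '[[[0.022,0.044,0,0],[0.022,0.044,0,0],[0.022,0.044,0,0],[0.022,0.044,0,-0.06]]]' | grep -E "pos"
python3 jog.py '[[[0.002,0,0.04,0],[0,0,0.03,0],[0,0,0.01,0],[0,0,0,0]]]' | grep -E "pos|force"
python3 jog.py '[[[0,0,0,0],[0,0,0,0],[0,0,0,0],[0,0,-0.02,0],[0,0,-0.04,0]]]' 0 50
python3 d.py .45 .02 .07 1.571
```

```text
tool_pos: [0.4488, 0.2533, 0.0925]
tool_pos: [0.4471, 0.2514, 0.0114]
wrist_force: [0.1, 1.0, -0.6]
grip_force: 0.0
time: 5.6
tool_pos: [0.4451, 0.2503, 0.07]
tcp_rot: [0.096, -3.135, 0.003]
wrist_force: [1.0, 0.3, -0.6]
width: 0.343
grip_force: 49.7
rem [ 0.0092 -0.2302  0.0005] turn 0.0608 t 5.6
```

```bash
python3 jog.py '[[[0.0,0,0,0.06],[-0.001,-0.058,0,0],[-0.001,-0.058,0,0],[-0.001,-0.058,0,0],[-0.001,-0.056,0,0]]]' | grep -E "pos|force|width"
python3 jog.py '[[[0,0,0.04,0],[0,0,0.013,0],[0,0,0.003,0],[0,0,0,0]]]' | grep -E "pos|force|width"
python3 jog.py '[[[0,0,0,0],[0,0,0,0],[0,0,0,0],[0,0,-0.03,0],[0,0,-0.05,0]]]' 0.52
python3 d.py .444 .3103 .09 1.571
```

```text
tool_pos: [0.4512, 0.0197, 0.0715]
wrist_force: [1.0, -1.6, -0.4]
width: 0.347
grip_force: 49.8
tool_pos: [0.4519, 0.0221, 0.0157]
wrist_force: [0.2, 0.8, -0.8]
width: 0.338
grip_force: 49.9
time: 7.35
tool_pos: [0.4493, 0.0214, 0.0944]
tcp_rot: [0.002, -3.137, -0.0]
wrist_force: [1.5, 0.7, 0.2]
width: 0.521
grip_force: 0.0
rem [0.0049 0.2889 0.0044] turn 0.001 t 7.35
```

```bash
python3 jog.py '[[[0.001,0.058,0,0],[0.001,0.058,0,0],[0.001,0.058,0,0],[0.001,0.058,0,0],[0.001,0.057,0,-0.06]]]' | grep -E "pos"
python3 jog.py '[[[0,0,0.04,0],[0,0,0.03,0],[0,0,0.013,0],[0,0,0,0]]]' | grep -E "pos|force"
python3 jog.py '[[[0,0,0,0],[0,0,0,0],[0,0,0,0],[0,0,-0.02,0],[0,0,-0.04,0]]]' 0 50
python3 d.py .45 .075 .07 1.571
```

```text
tool_pos: [0.446, 0.3124, 0.0956]
tool_pos: [0.4455, 0.3099, 0.0116]
wrist_force: [-0.4, 0.7, 1.2]
grip_force: 0.0
time: 9.1
tool_pos: [0.4443, 0.3092, 0.0711]
tcp_rot: [0.096, -3.136, 0.004]
wrist_force: [0.1, 0.1, -0.4]
width: 0.338
grip_force: 49.5
rem [ 0.0086 -0.2341  0.0017] turn 0.0608 t 9.1
```

```bash
python3 jog.py '[[[0.0,0,0,0.06],[-0.001,-0.058,0,0],[-0.001,-0.058,0,0],[-0.002,-0.058,0,0],[-0.002,-0.060,0,0]]]' | grep -E "pos|force|width"
python3 jog.py '[[[0,0,0.04,0],[0,0,0.013,0],[0,0,0.003,0],[0,0,0,0]]]' | grep -E "pos|force|width"
python3 jog.py '[[[0,0,0,0],[0,0,0,0],[0,0,0,0],[0,0,-0.03,0],[0,0,-0.05,0]]]' 0.52 | grep -E "pos|width"
python3 jog.py '[[[0,0.06,-0.06,0],[0,0.06,-0.06,0],[0,0.06,0,0],[0,0.06,0,0]]]' | grep -E "pos|width"
python3 - <<'E'
from fit import *
im=shot("top");cv2.imwrite("pics/top1.png",im)
for n,f,q in blocks(im):print(n,f.round(4),round(q,3))
cv2.imwrite("pics/top1z.png",cv2.resize(im[150:280,110:430],None,fx=2.4,fy=2.4,interpolation=cv2.INTER_CUBIC))
E
python3 d.py .4623 .1257 .09 1.571
```

```text
tool_pos: [0.4524, 0.0748, 0.0727]
wrist_force: [1.4, 0.4, -0.5]
width: 0.339
grip_force: 55.3
tool_pos: [0.4529, 0.0773, 0.0168]
wrist_force: [0.7, -0.1, -0.9]
width: 0.34
grip_force: 55.4
tool_pos: [0.4503, 0.0762, 0.0954]
width: 0.52
tool_pos: [0.4527, 0.2868, 0.1864]
width: 0.521
orange [ 0.5505  0.3766 -0.1088] 0.567
orange [0.4627 0.1288 0.0382] 0.885
black [0.5338 0.3155 0.0612] 0.974
black [0.5377 0.0755 0.0355] 0.857
black [0.5432 0.0132 0.151 ] 0.662
black [0.4486 0.0783 0.0333] 0.91
black [0.4502 0.0222 0.0303] 0.889
rem [-0.0093 -0.1687  0.0949] turn 0.0029 t 11.4
```

View pics/top1z.png

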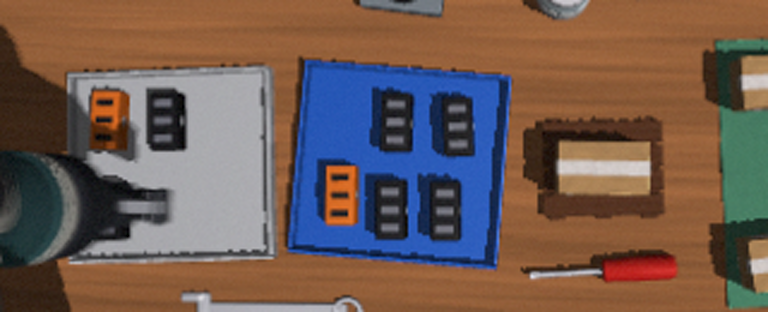

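Blue now holds four blacks plus the orange at about (.4625,.1275). The gap to the black beside it is only about 19 mm, so I'll grip the orange along its length (ψ=0). The cartons need that yaw anyway.

```bash
python3 jog.py '[[[0,0,0,0.18],[0,0,0,0.18],[0,0,0,0.18],[0,0,0,0.18],[0,0,0,0.18]]]' 0.87 | grep -E "pos"
python3 jog.py '[[[0,0,0,0.18],[0,0,0,0.18],[0,0,0,0.18],[0,0,0,0.132]]]' | grep -E "pos|rot|width"
python3 d.py .4655 .1275 .09 0
```

```text
tool_pos: [0.452, 0.2845, 0.1846]
tool_pos: [0.452, 0.2845, 0.1846]
tcp_rot: [-2.227, -2.216, 0.0]
width: 0.87
rem [-0.1569  0.0143  0.0946] turn -0.0047 t 12.53
```

```bash
python3 jog.py '[[[-0.052,0.005,0.03,-0.004],[-0.052,0.005,0.03,0],[-0.052,0.005,0.03,0],[0,0,0.02,0],[0,0,0,0]]]' | grep -E "pos"
python3 d.py .4655 .1275 .011 0
python3 - <<'E'
from fit import *
im=shot("scene");cv2.imwrite("pics/sc1.png",cv2.resize(im[140:260,260:520],None,fx=3,fy=3,interpolation=cv2.INTER_CUBIC))
E
```

```text
tool_pos: [0.4658, 0.1276, 0.073]
rem [-0.0001 -0.      0.062 ] turn 0.0023 t 13.15
```

View pics/sc1.png

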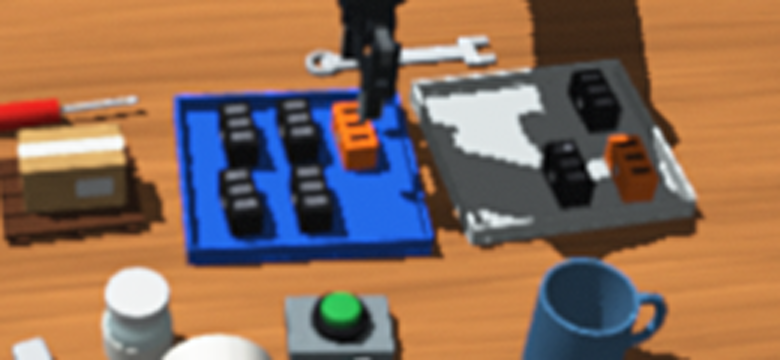

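Gripper is over the orange (px 355,130); clearances look right. Descend in guarded steps.

```bash
python3 jog.py '[[[0,0,0.03,0],[0,0,0.015,0],[0,0,0.01,0],[0,0,0.005,0]]]' | grep -E "pos|wrist"
python3 jog.py '[[[0,0,0,0],[0,0,0,0],[0,0,0,0],[0,0,-0.02,0],[0,0,-0.04,0]]]' 0 50
python3 d.py .455 .25 .07 0
```

```text
tool_pos: [0.4677, 0.1292, 0.0146]
wrist_force: [-0.8, -0.3, 1.1]
time: 14.32
tool_pos: [0.4655, 0.1283, 0.0735]
tcp_rot: [-2.215, -2.224, 0.006]
wrist_force: [-0.1, -0.5, -1.5]
width: 0.689
grip_force: 54.9
rem [ 0.1217 -0.01    0.0035] turn 0.0039 t 14.32
```

```bash
python3 jog.py '[[[0.06,-0.005,0,0],[0.061,-0.005,0,0],[0,0,0.04,0],[0,0,0.013,0],[0,0,0,0]]]' | grep -E "pos|force|width"
python3 jog.py '[[[0,0,0.003,0],[0,0,0,0]]]' | grep -E "pos|force|width"
python3 jog.py '[[[0,0,0,0],[0,0,0,0],[0,0,-0.02,0],[0,0,-0.05,0],[0,0,-0.06,0]]]' 0.87| grep -E "pos|force|width"
python3 jog.py '[[[-0.055,0.013,-0.02,0],[-0.055,0.013,-0.02,0],[-0.055,0.013,-0.02,0],[-0.055,0.013,0,0],[-0.055,0.013,0,0]]]' 1 | grep -E "pos|force|width"
python3 d.py .589 -.3163 .15 .0775
python3 - <<'E'
from fit import *
im=shot("top");cv2.imwrite("pics/top2.png",im)
for n,f,q in blocks(im):print(n,f.round(4),round(q,3))
[print(np.round(t,4)) for t in tapes(im,.055,.27,.62,-.5,-.2)]
E
```

```text
tool_pos: [0.4557, 0.2486, 0.0204]
wrist_force: [-0.7, -0.9, -0.3]
width: 0.688
grip_force: 54.9
tool_pos: [0.458, 0.2495, 0.0196]
wrist_force: [-1.0, -0.7, -0.4]
width: 0.692
grip_force: 54.9
tool_pos: [0.4559, 0.2492, 0.1489]
wrist_force: [0.9, -0.1, 1.0]
width: 0.872
grip_force: 0.0
tool_pos: [0.5237, -0.0267, 0.2097]
wrist_force: [0.8, -0.3, 0.1]
width: 1.005
grip_force: 0.0
rem [-0.2898  0.064   0.0599] turn -0.0735 t 16.45
orange [ 0.5319  0.3767 -0.0683] 0.666
orange [ 0.457   0.2487 -0.0041] 0.573
black [0.3761 0.1462 0.204 ] 0.294
black [0.4486 0.0776 0.0326] 0.865
black [0.4496 0.0216 0.0271] 0.876
[ 0.589  -0.3164  1.6458  0.0919  0.0146]
[ 0.4982 -0.4086  1.5071  0.091   0.0141]
[ 0.4101 -0.3269  1.731   0.0913  0.0143]
```

```bash
python3 jog.py '[[[-0.058,0.013,0.01,0],[-0.058,0.013,0.01,0],[-0.058,0.013,0.01,0],[-0.058,0.013,0.01,0],[-0.057,0.013,0.01,-0.075]]]' | grep -E "pos|width"
python3 jog.py '[[[0,0,0.05,0],[0,0,0,0]]]' | grep -E "pos|width"
python3 d.py .589 -.3163 .021 .0765
```

```text
tool_pos: [0.5897, -0.3154, 0.1585]
width: 0.999
tool_pos: [0.5855, -0.312, 0.1035]
width: 0.996
rem [-0.005   0.0039  0.0824] turn 0.0012 t 17.38
```

```bash
python3 jog.py '[[[-0.005,0.004,0.045,0],[0,0,0.03,0],[0,0,0.007,0],[0,0,0,0],[0,0,0,0]]]' | grep -E "pos|wrist"
python3 d.py .589 -.3163 .021 .0765
```

```text
tool_pos: [0.5954, -0.3189, 0.0293]
wrist_force: [0.1, -0.3, 0.9]
rem [ 0.0031 -0.0062  0.0083] turn 0.003 t 18.0
```

```bash
python3 jog.py '[[[0.003,-0.006,0.008,0],[0,0,0,0],[0,0,0,0]]]' | grep -E "pos|wrist"
python3 d.py .589 -.3163 .021 .0765
```

```text
tool_pos: [0.5873, -0.3158, 0.0187]
wrist_force: [-0.2, 0.4, 0.5]
rem [-0.0006  0.0017 -0.0023] turn 0.0023 t 18.38
```

```bash
python3 jog.py '[[[0,0,0,0],[0,0,0,0],[0,0,0,0],[0,0,0,0]]]' 0 70 | grep -E "pos|wid|force"
python3 jog.py '[[[0,0,-0.03,0],[0,0,-0.05,0],[0,0,-0.05,0],[0,0,0,0.077],[0,0,0,0]]]'  | grep -E "pos|wid|force"
python3 d.py .497 -.1332 .15 0
```

```text
tool_pos: [0.5879, -0.3161, 0.0191]
wrist_force: [0.7, -0.5, 1.0]
width: 0.596
grip_force: 74.4
tool_pos: [0.5871, -0.3156, 0.1486]
wrist_force: [-0.4, 0.2, -2.6]
width: 0.597
grip_force: 74.2
rem [ 0.1827 -0.0896 -0.0013] turn 0.0028 t 19.5
```

```bash
python3 jog.py '[[[0.046,-0.022,0,0.002],[0.046,-0.022,0,0],[0.046,-0.023,0,0],[0.045,-0.022,0,0],[0,0,0,0]]]'  | grep -E "pos|wid|force"
python3 jog.py '[[[0,0,0.04,0],[0,0,0.015,0],[0,0,0,0],[0,0,0,0]]]'  | grep -E "pos|wid|force"
python3 d.py .497 -.1332 .081 0
python3 - <<'E'
from fit import *
im=shot("top");cv2.imwrite("pics/top3.png",im)
[print(np.round(t,4)) for t in tapes(im,.055,.27,.62,-.5,-.2)]
E
```

```text
tool_pos: [0.4946, -0.1296, 0.146]
wrist_force: [-0.5, -0.2, -1.8]
width: 0.596
grip_force: 74.1
tool_pos: [0.4992, -0.1335, 0.0943]
wrist_force: [-0.7, -0.2, -1.2]
width: 0.601
grip_force: 74.0
rem [ 0.0003 -0.0022  0.0133] turn -0.0002 t 20.62
[ 0.4982 -0.4086  1.5071  0.091   0.0141]
[ 0.4125 -0.3152  1.4119  0.1138  0.0401]
```

```bash
python3 jog.py '[[[0,-0.002,0.008,0],[0,0,0.004,0],[0,0,0,0],[0,0,0,0]]]'  | grep -E "pos|wid|force"
python3 d.py .497 -.1332 .081 0
```

```text
tool_pos: [0.4965, -0.1329, 0.0818]
wrist_force: [0.1, 0.3, -1.0]
width: 0.598
grip_force: 74.0
rem [-0.0003  0.0005  0.0008] turn 0.0 t 21.18
```

```bash
python3 jog.py '[[[0,0,0.001,0],[0,0,0,0],[0,0,0,0],[0,0,0,0],[0,0,-0.03,0]]]' 1 | grep -E "pos|wid|force"
python3 jog.py '[[[0,0,-0.05,0],[-0.05,0,-0.01,0],[-0.056,0,0,0],[-0.056,0,0,0],[-0.056,0,0,0]]]' | grep -E "pos|wid|force"
python3 jog.py '[[[-0.056,0,0.03,0.032],[0,0,0.02,0.032],[0,0,0,0]]]' | grep -E "pos|wid"
python3 d.py .4982 -.4086 .02 -.064
python3 - <<'E'
from fit import *
im=shot("top");cv2.imwrite("pics/top4.png",im)
[print(np.round(t,4)) for t in tapes(im,.055,.27,.62,-.5,-.2)]
[print(np.round(t,4)) for t in tapes(im,.116,.42,.58,-.22,-.05)]
E
```

```text
tool_pos: [0.494, -0.1321, 0.1085]
wrist_force: [-0.3, -0.4, -0.2]
width: 1.003
grip_force: 0.0
tool_pos: [0.4964, -0.3526, 0.171]
wrist_force: [0.9, 0.2, 0.1]
width: 0.994
grip_force: 0.0
tool_pos: [0.4945, -0.4043, 0.1181]
width: 1.0
rem [-0.0045  0.0044  0.0981] turn -0.0008 t 22.8
[ 0.4982 -0.4085  1.5071  0.0909  0.0141]
[ 0.4101 -0.3269  1.731   0.0913  0.0143]
[ 0.498  -0.131   1.5708  0.075   0.015 ]
```

```bash
python3 jog.py '[[[-0.004,0.004,0.04,0],[0,0,0.04,0],[0,0,0.018,0],[0,0,0,0],[0,0,0,0]]]' | grep -E "pos|wrist"
python3 d.py .4982 -.4086 .019 -.064
```

```text
tool_pos: [0.5016, -0.4109, 0.0253]
wrist_force: [-0.1, -0.1, 0.7]
rem [ 0.0021 -0.0035  0.0063] turn 0.0007 t 23.48
```

```bash
python3 jog.py '[[[0.002,-0.003,0.006,0],[0,0,0,0],[0,0,0,0]]]' | grep -E "pos|wrist"
python3 jog.py '[[[0,0,0,0],[0,0,0,0],[0,0,0,0],[0,0,0,0]]]' 0 70 | grep -E "pos|wid|force"
python3 d.py .4982 -.4086 .019 -.064
python3 jog.py '[[[0,0,-0.04,0],[0,0,-0.05,0],[0,0,-0.06,0],[0,0,-0.03,-0.063],[0,0,0,0]]]'  | grep -E "pos|wid|force"
python3 d.py .497 -.1332 .2 0
```

```text
tool_pos: [0.4973, -0.4082, 0.0175]
wrist_force: [0.6, 1.2, -0.5]
tool_pos: [0.4976, -0.4084, 0.0175]
wrist_force: [0.5, -0.3, 1.8]
width: 0.599
grip_force: 74.1
rem [-0.0002  0.0006 -0.0015] turn -0.0 t 24.35
tool_pos: [0.4987, -0.4093, 0.2003]
wrist_force: [0.2, -0.2, -1.9]
width: 0.598
grip_force: 73.8
rem [ 0.2761 -0.0022 -0.0008] turn -0.0016 t 24.98
```

```bash
python3 jog.py '[[[0.055,0,0,-0.001],[0.055,0,0,0],[0.055,0,0,0],[0.055,-0.001,0,0],[0.055,-0.001,0,0]]]'  | grep -E "pos|wid|force"
python3 jog.py '[[[0,0,0.035,0],[0,0,0.02,0],[0,0,0,0],[0,0,0,0]]]'  | grep -E "pos|wid|force"
python3 d.py .497 -.1334 .132 0
python3 - <<'E'
from fit import *
im=shot("scene");cv2.imwrite("pics/sc2.png",cv2.resize(im[110:250,180:380],None,fx=4,fy=4,interpolation=cv2.INTER_CUBIC))
E
```

```text
tool_pos: [0.4931, -0.1307, 0.1936]
wrist_force: [0.6, -0.4, -1.8]
width: 0.598
grip_force: 73.8
tool_pos: [0.4948, -0.133, 0.1413]
wrist_force: [-0.5, -0.4, -1.3]
width: 0.602
grip_force: 73.9
rem [-0.0005  0.0023  0.0093] turn -0.0007 t 26.1
```

View pics/sc2.png

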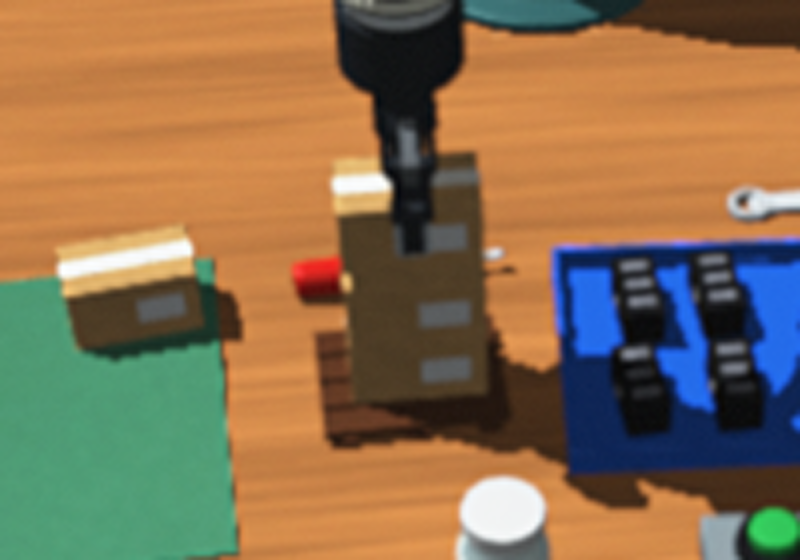

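The column (px 335–490) looks flush. Lower and release.

```bash
python3 jog.py '[[[0,0.002,0.006,0],[0,0,0.002,0],[0,0,0,0],[0,0,0,0]]]'  | grep -E "pos|wid|force"
python3 d.py .497 -.1334 .132 0
```

```text
tool_pos: [0.4974, -0.1331, 0.1343]
wrist_force: [0.2, -0.0, -2.2]
width: 0.603
grip_force: 73.9
rem [-0.0003 -0.0004  0.0023] turn -0.0001 t 26.65
```

```bash
python3 jog.py '[[[0,0,0.002,0],[0,0,0,0],[0,0,0,0]]]'  | grep -E "pos|wid|force"
python3 jog.py '[[[0,0,0,0],[0,0,0,0],[0,0,0,0],[0,0,-0.03,0],[0,0,-0.04,0]]]' 1 | grep -E "pos|wid|force"
python3 jog.py '[[[-0.048,-0.022,-0.01,0],[-0.048,-0.022,0,0],[-0.048,-0.022,0,0],[-0.049,-0.021,0.02,0],[0,0,0.05,-0.16]]]' | grep -E "pos|wid|force"
python3 jog.py '[[[0,0,0,0],[0,0,0,0]]]' | grep -E "pos|wid"
python3 d.py .4101 -.3269 .019 .160
python3 - <<'E'
from fit import *
im=shot("top");cv2.imwrite("pics/top5.png",im)
[print(np.round(t,4)) for t in tapes(im,.055,.27,.62,-.5,-.2)]
[print(np.round(t,4)) for t in tapes(im,.168,.42,.58,-.22,-.05)]
E
```

```text
tool_pos: [0.4973, -0.133, 0.1321]
wrist_force: [-0.2, -0.1, -2.1]
width: 0.599
grip_force: 73.9
tool_pos: [0.4962, -0.1326, 0.2016]
wrist_force: [0.1, 0.0, -0.7]
width: 1.0
grip_force: 0.0
tool_pos: [0.4114, -0.3315, 0.145]
wrist_force: [1.2, -0.1, -0.1]
width: 1.001
grip_force: 0.0
tool_pos: [0.411, -0.326, 0.1432]
width: 1.002
rem [-0.0007 -0.0011  0.1242] turn -0.0019 t 28.52
[ 0.4095 -0.3245  1.7359  0.0861  0.0144]
[ 0.3496 -0.4896  0.7124  0.0353  0.022 ]
```

```bash
python3 jog.py '[[[0,-0.001,0.05,0],[0,0,0.05,0],[0,0,0.02,0],[0,0,0,0],[0,0,0,0]]]' | grep -E "pos|wrist"
python3 d.py .4101 -.3269 .018 .160
```

```text
tool_pos: [0.4114, -0.3273, 0.0245]
wrist_force: [-0.0, 0.1, -0.0]
rem [ 0.0006 -0.0012  0.0065] turn 0.0004 t 29.2
```

```bash
python3 jog.py '[[[0.001,-0.001,0.006,0],[0,0,0,0],[0,0,0,0]]]' | grep -E "pos|wrist"
python3 jog.py '[[[0,0,0,0],[0,0,0,0],[0,0,0,0],[0,0,0,0]]]' 0 70 | grep -E "pos|wid|force"
python3 d.py .4101 -.3269 .018 .160
python3 jog.py '[[[0,0,-0.05,0],[0,0,-0.06,0],[0,0,-0.06,0],[0,0,-0.06,0.16],[0,0,0,0]]]'  | grep -E "pos|wid|force"
python3 d.py .497 -.1334 .25 0
```

```text
tool_pos: [0.4083, -0.3255, 0.0166]
wrist_force: [-0.4, -0.5, 0.6]
tool_pos: [0.4085, -0.3257, 0.0164]
wrist_force: [0.1, 0.3, 2.7]
width: 0.6
grip_force: 73.7
rem [-0.0015  0.0014 -0.0016] turn -0.0001 t 30.07
tool_pos: [0.4109, -0.3277, 0.2524]
wrist_force: [0.1, -0.5, -2.2]
width: 0.602
grip_force: 74.3
rem [0.1943 0.086  0.0017] turn -0.0005 t 30.7
```

```bash
python3 jog.py '[[[0.049,0.0215,0,0],[0.049,0.0215,0,0],[0.049,0.0215,0,0],[0.048,0.0215,0,0],[0,0,0.04,0]]]'  | grep -E "pos|wid|force"
python3 jog.py '[[[0,0,0.012,0],[0,0,0,0],[0,0,0,0]]]'  | grep -E "pos|wid|force"
python3 d.py .497 -.1320 .1825 0
```

```text
tool_pos: [0.4971, -0.1275, 0.2071]
wrist_force: [-0.2, -0.1, -2.4]
width: 0.6
grip_force: 74.3
tool_pos: [0.4945, -0.1312, 0.1949]
wrist_force: [-0.4, -1.5, -1.5]
width: 0.597
grip_force: 74.1
rem [-0.0008  0.0025  0.0124] turn -0.0012 t 31.7
```

```bash
python3 jog.py '[[[-0.001,0.0025,0.007,-0.001],[0,0,0.003,0],[0,0,0,0],[0,0,0,0]]]'  | grep -E "pos|wid|force"
python3 d.py .497 -.1320 .1825 0
```

```text
tool_pos: [0.4967, -0.1314, 0.1843]
wrist_force: [0.9, 0.2, -3.3]
width: 0.601
grip_force: 74.1
rem [-0.0006  0.0003  0.0018] turn 0.0009 t 32.2
```

```bash
python3 jog.py '[[[-0.0005,0,0.002,0],[0,0,0,0],[0,0,0,0]]]'  | grep -E "pos|wid|force"
python3 jog.py '[[[0,0,0,0],[0,0,0,0],[0,0,0,0],[0,0,-0.03,0],[0,0,-0.04,0]]]' 1 | grep -E "pos|wid|force"
python3 jog.py '[[[0.05,0,-0.01,0],[0.06,0,0,0],[0.06,0,0,0],[0.06,0,0,0],[0.06,0,0,0]]]' | grep -E "pos|wid|force"
python3 jog.py '[[[0.06,0,0,0],[0.06,0,0,0],[0.06,0,0,0],[0.06,0,0,0],[0,0,0,0]]]' | grep -E "pos"
python3 - <<'E'
from fit import *
im=shot("top");cv2.imwrite("pics/top6.png",im)
[print(np.round(t,4)) for t in tapes(im,.220,.40,.60,-.24,-.03)]
for n,f,q in blocks(im):print(n,f.round(4),round(q,3))
a=ortho(im,.38,.62,-.22,.18,.22,.001);
s=shot("scene");cv2.imwrite("pics/sc3.png",np.vstack([cv2.resize(im[150:290,100:400],None,fx=2,fy=2),cv2.resize(s[110:250,200:500],None,fx=2,fy=2)]))
E
```

```text
tool_pos: [0.4967, -0.1318, 0.1821]
wrist_force: [1.5, 0.9, -2.7]
width: 0.598
grip_force: 74.1
tool_pos: [0.4957, -0.1315, 0.2516]
wrist_force: [1.0, -0.6, 0.2]
width: 0.996
grip_force: 0.0
tool_pos: [0.4963, 0.16, 0.2626]
wrist_force: [0.9, -0.5, -0.2]
width: 1.001
grip_force: 0.0
tool_pos: [0.4954, 0.4021, 0.2615]
[ 0.4982 -0.133   1.5769  0.0901  0.014 ]
orange [ 0.5319  0.3763 -0.0556] 0.905
orange [0.4598 0.2508 0.044 ] 0.892
black [0.5334 0.3155 0.0555] 0.973
black [0.5367 0.0749 0.032 ] 0.853
black [0.5347 0.0122 0.0908] 0.892
black [0.4403 0.3706 0.0436] 0.918
black [0.4493 0.0777 0.0313] 0.897
black [0.4499 0.0222 0.0309] 0.887
```

View pics/sc3.png

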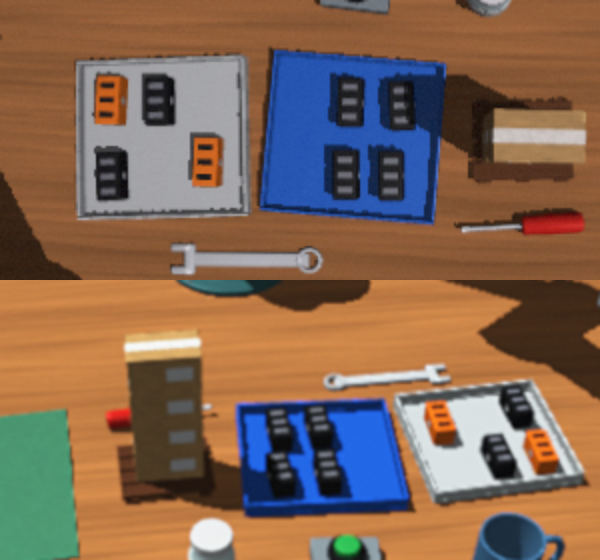

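Trays and column are right: column top at (.498,-.133), base at (.497,-.134). Next I triangulate the button.

```bash
python3 - <<'E'
from fit import *
from scipy.optimize import least_squares
s=shot("scene");t=cv2.imread("pics/top6.png");C={}
for n,im,(x,y) in(("top",t,(278,142)),("scene",s,(375,242))):
    r=im[y-18:y+18,x-22:x+22];h,ss,v=cv2.split(cv2.cvtColor(r,cv2.COLOR_BGR2HSV))
    m=((h>45)&(h<80)&(ss>150)&(v>90)).astype(np.uint8);p=np.argwhere(m)[:,::-1]+[x-22,y-18]
    C[n]=p.mean(0);print(n,len(p),C[n],np.ptp(p,axis=0)+1)
r=least_squares(lambda P:np.r_[(proj([P],"top")[0]-C["top"]),(proj([P],"scene")[0]-C["scene"])],[.68,.07,.03])
print(r.x.round(4),r.fun.round(2))
E
python3 d.py .683 .072 .2 0
```

```text
top 122 [276.95901639 140.08196721] [13 13]
scene 103 [372.87378641 242.48543689] [13 10]
[0.6849 0.0732 0.0412] [ 0.07  0.01  0.07 -0.01]
rem [-0.3257  0.1866  0.0621] turn 0.0013 t 34.6
```

```bash
python3 jog.py '[[[-0.0465,0.027,0.01,0],[-0.0465,0.027,0.01,0],[-0.0465,0.027,0.01,0],[-0.0465,0.027,0.01,0],[-0.0465,0.027,0.01,0]]]' 0 20 | grep -E "pos"
python3 jog.py '[[[-0.0465,0.027,0.01,0],[-0.0465,0.027,0.02,0],[0,0,0.05,0],[0,0,0.04,0],[0,0,0,0]]]' | grep -E "pos|force|wid"
python3 d.py .685 .073 .05 0
```

```text
tool_pos: [0.6318, 0.162, 0.2125]
tool_pos: [0.6813, 0.0704, 0.0878]
wrist_force: [0.2, 1.5, 0.3]
width: -0.001
grip_force: 0.0
rem [0.0027 0.0041 0.0378] turn -0.0016 t 35.85
```

```bash
python3 jog.py '[[[0.002,0.004,0.034,0],[0,0,0,0],[0,0,0,0]]]' | grep -E "pos|wrist"
python3 jog.py '[[[0,0,0.004,0],[0,0,0,0]]]' | grep -E "pos|wrist"
python3 jog.py '[[[0,0,0.003,0],[0,0,0,0]]]' | grep -E "pos|wrist"
```

```text
tool_pos: [0.6906, 0.0746, 0.0607]
wrist_force: [-0.6, 0.2, 1.1]
tool_pos: [0.6899, 0.0749, 0.0552]
wrist_force: [0.5, -1.3, 0.7]
tool_pos: [0.6892, 0.0749, 0.0509]
wrist_force: [-0.1, 0.0, -0.6]
```

```bash
python3 jog.py '[[[0,-0.004,0.007,0],[0,0,0,0],[0,0,0,0]]]' | grep -E "pos|wrist"
python3 jog.py '[[[0,0,0.004,0],[0,0,0,0]]]' | grep -E "pos|wrist"
python3 jog.py '[[[0,0,0.003,0],[0,0,0,0]]]' | grep -E "pos|wrist"
```

```text
tool_pos: [0.685, 0.0748, 0.044]
wrist_force: [-1.1, -1.0, 0.3]
tool_pos: [0.6858, 0.0749, 0.0404]
wrist_force: [-1.4, 0.6, 4.3]
tool_pos: [0.6859, 0.0749, 0.0381]
wrist_force: [-3.6, 0.0, 7.5]
```

```bash
python3 jog.py '[[[0,0,0.002,0],[0,0,0,0]]]' | grep -E "pos|wrist"
python3 jog.py '[[[0,0,0.002,0],[0,0,0,0]]]' | grep -E "pos|wrist"
```

```text
tool_pos: [0.686, 0.0749, 0.0379]
wrist_force: [-6.2, 0.2, 15.1]
tool_pos: [0.6861, 0.0749, 0.0377]
wrist_force: [-11.3, -0.3, 24.0]
```

Hard stop reached at 24 N, so the button is fully down. Release it and back off.

```bash
python3 jog.py '[[[0,0,-0.01,0],[0,0,-0.03,0],[0,0,-0.05,0],[0,0,-0.05,0],[0,0,-0.05,0]]]' | grep -E "pos|force"
python3 jog.py '[[[0.06,0,0,0],[0.06,0,0,0],[0.06,0,0,0],[0.06,0,0,0],[0,0,0,0]]]' | grep -E "pos|force"
python3 - <<'E'
from fit import *
im=shot("top");s=shot("scene")
[print(np.round(t,4)) for t in tapes(im,.220,.40,.60,-.24,-.03)]
for n,f,q in blocks(im):print(n,f.round(3),round(q,3))
cv2.imwrite("pics/end.png",np.vstack([im[80:300,100:500],s[110:310,140:540]]))
E
```

```text
tool_pos: [0.6853, 0.0748, 0.2238]
wrist_force: [1.3, 0.6, -0.3]
grip_force: 0.0
tool_pos: [0.6841, 0.3198, 0.2217]
wrist_force: [-0.2, 0.1, 0.1]
grip_force: 0.0
[ 0.4982 -0.133   1.5769  0.0901  0.0139]
orange [ 0.532  0.376 -0.038] 0.897
orange [0.46  0.249 0.031] 0.879
black [0.534 0.316 0.057] 0.972
black [0.538 0.076 0.027] 0.856
black [0.535 0.012 0.088] 0.881
black [0.439 0.371 0.043] 0.914
black [0.45  0.078 0.034] 0.899
black [0.451 0.022 0.03 ] 0.882
black [0.403 0.396 0.208] 0.246
```

View pics/end.png

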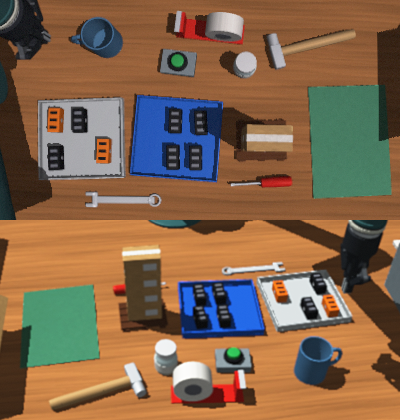

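The final picture shows four blacks in blue (px 187,138), two blacks and two oranges in grey (px 80,138), and one column of four cartons (px 265,138). The mat is empty and the bystanders are where they were.

```bash
python3 -c "
from workcell import bot, camrig, sensors, workorder
print(workorder.finish_job())"
```

```text
the job is handed in; nothing more can be done
None
```

The job is done and handed in: the blue tray holds exactly four black blocks, the other four blocks are in the grey tray, all three mat cartons are stacked flush on the pallet carton, and the button was pressed to its stop and released.

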